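# Nudge a sample tube up the reader's gutter and press the read key

## Task

With a fingertip, push the capped sample tube lying at the foot of the sloped gutter up the slope until it drops over the crest into the pocket against the upper stop, so that it does not roll back. Then press the key on the key box fully down and let it go. Do not lift the tube off the gutter, and leave everything else standing where it is.

Things in the scene. Friction and masses are not known exactly. Their poses are not given: they have to be found in the camera images.
- bed: Sloped aluminium gutter on a grey base, fixed. Origin: on the running surface, mid-width, at the crest (upper edge), 48 mm above the table. x: up the slope, 10 degrees above level; y: across; z: square to the surface. Running surface z = 0, x = -155 to 0 mm, 56 mm wide, edges beside it 3 mm lower; side walls 12 mm high, 5 mm thick, inner faces at y = -53 and +53 mm, x = -155 to +32 mm.
- foot (a point): Lower end of the running surface, mid-width (gutter x = -155 mm). Two tabs, 12 mm high, at gutter x about -150 to -145 mm, keep the tube from rolling off; between them, within 36 mm of mid-width, and beyond the foot there is free space for a finger behind the tube; the grey base (top 12 mm above the table) lies underneath.
- tube_mid (a point): Centre of the loose sample tube: white, 16 mm diameter, yellow cap 18 mm wide and 20 mm long at its +y end, 100 mm long overall, about 18 g. Its y axis is the tube's axis and lies across the gutter; x and z turn as it rolls. At the foot its centre is 8 mm above the surface, about 137 mm down from the crest. It rolls back down unless it has gone over the crest.
- seat (a point): Where the tube's centre is when it lies in the pocket against the upper stop: gutter x = +18 mm, z = +1 mm. Past the crest the floor drops 3 mm and falls gently, so the tube rolls on to the stop, a plate with its face at x = +26 mm, 14 mm high above z = 0. Behind it, from about x = +35 mm, stands the code reader, a grey box, top 60 mm above the table.
- key_top (a point): Centre of the top of the round push key (28 mm diameter, grey) on the key box, a white box of 70 x 70 x 30 mm that is fixed on the table to one side of the gutter; pressed straight down.
- key (a joint): Travel of the key: 0 up, 0.006 m fully down; a spring, about 5 N at full travel, brings it back.
- jar: Bystander: closed jar, 60 mm diameter, 70 mm high, stands beside the gutter on the side opposite to the key box. Origin under its centre.
- reagent: Bystander: small bottle, 40 mm diameter, 85 mm high, near the gutter's upper end. Origin under its centre.
- spare: Bystander: a second capped tube, 100 mm long, lying in a small black cradle on the table near the gutter's upper end. Origin under its centre.
- marker: Bystander: pen, 130 mm long, 12 mm thick, lying on the table behind the reader. Origin under its centre.
- rack: Bystander: rack full of tubes, 100 x 160 x 110 mm, on the right. Origin under its centre.
- dish: Bystander: steel bowl, 120 mm diameter, 35 mm high, on the left. Origin under its centre.
- wash: Bystander: white bottle, 60 mm diameter, 160 mm high, on the right. Origin under its centre.
There are look-alikes about, which are no part of the job. Leave any orange or pink look-alike of the part that bears key_top alone.

How it is judged (in metres and radians):
On the way, in this order (a step that is already met when the one before it is completed fails the run):
1. the tube lies in the pocket against the upper stop (distance between tube_mid and seat below 0.008 m and angle between the y axis of tube_mid and the y axis of bed, either way round below 0.12 rad), for 0.2 s.
2. the key is pressed fully down (value of joint key above 0.005 m), for 0.05 s.
At the end, for the whole second after the job is handed in: The tube rests in the pocket, its centre within 8 mm of the seat point and its axis within 0.12 rad of square across the gutter, not moving; the key has been pressed down by more than 5 mm after the tube was seated and is up again (all of step 1 and linear speed of tube below 0.02 m/s and value of joint key below 0.0015 m); the robot touches nothing.
It fails at once if the tube is lifted off the gutter (its centre more than 26 mm above the running surface) (z of tube_mid in the frame of bed above 0.026 m).
It fails at once if a bystander is moved by more than 20 mm (distance of any of jar, reagent, spare, marker, rack, dish, wash from where it was at the start of the episode above 0.02 m).
It also fails if it takes over 48 s, if anything falls off the work surface, if the arm or the gripper's body presses on something with over 40 N, if the wrist force passes 120 N, or if a joint passes its speed limit or range.

## Robot

A 6-joint arm with a two-finger parallel gripper is mounted at the origin on the work surface. World frame = base frame: x ahead of the robot, y to its left, z up, the work surface at z = 0. Lengths are in mm, angles in degrees, forces in N, time in s.
With the tool pointing down it reaches from about 325 to 925 mm from the base axis. Payload 3.1 kg.
Tool frame: the origin (TCP) lies at the very end of the fingers, on their centre line; the grasp point (between the pads) lies 19 mm behind it (hold_point_z is the distance from the TCP to the grasp point, in mm); z points along the fingers, y is the direction in which the jaws open and shut (so a half turn about z gives the same grasp; the last joint's range is limited). The gripper opens to 85 mm and grips with 20 to 120 N. Pads are 22 mm wide; open, the fingers measure 114 mm over their backs; the gripper's body (76 mm by 85 mm) begins 54 mm behind the grasp point. The pads swing forward as they close: fully open they stand 13 mm farther back than shut.
Start: joints at [-70.141, 12.427, 92.441, -0, 75.132, -6.429], TCP at [276.817, -560.367, 231.3] pointing down, gripper open.
Joint ranges: [-157.48, 157.48], [-44.54, 120.13], [17.64, 146.25], [-64.5, 244.5], [7.68, 150.69], [-147.95, 147.95]. Speed limits (degrees/s): [159.86, 159.86, 180, 180, 180, 180].

## Interface

Orientations are given as a 3x3 rotation matrix whose columns are the frame's x, y, z axes.
In Python, from station import get_obs, grab_frame, calibration, close_job, spot_in, regions_of, hold_point_z gives the robot as it stands. The module is installed in compiled form; this text tells all that it offers.
- The arm moves only by the tool jog_arm, never from a script. Its argument "moves" is one flat list of numbers, 5 for each row, row after row: the closure, from 0 (fully open) to 1 (shut), then the shift along the tool's x, y, z in mm, then the turn about the tool's z in degrees. A call has exactly 10 rows; each row shifts and turns the commanded pose from where the row before left it, along the tool's axes as they then stand; what a row does not reach is not made up. A row lasts 1/8 s, in which the tool goes at most 62.5 mm and 10.7 degrees, less where a joint would pass 70% of its speed; a pose out of reach is approached as far as the arm can. A call with a gripper value outside its range is refused whole. The fingers move at their own pace and stop on an object; "grip_force" is the grip in N (left out, the last holds). Time passes only in rows, so rows that do not move let the fingers close, or fill a call up. It gives the time, the measured TCP pose, the force and the opening at its end, in the units of the state.
- get_obs(): the state, without advancing time (a new reading comes with each control period).
- grab_frame(name): name is "scene" or "top" or "wrist"; returns the picture (420x560x3 uint8, red, green, blue); there is no depth.
- calibration(name): a dict with "mtx" (3x3 intrinsics, pixels), "dist_coeffs" ([k1, k2, p1, p2, k3] as OpenCV has them; the pictures are not rectified), "pose" (4x4, takes a point from camera to world coordinates). Camera axes: x right, y up, looking along -z (the intrinsics and any distortion apply to the point x, -y, -z); pixel columns grow to the right and rows downward; lengths in mm; the calibration is good to about 2 mm. A picture is of the moment at which its call begins: read the wrist's pose just before it. calibration takes no time and is no camera call; for the wrist camera it gives the pose at the moment of the call.
- close_job(): hands the job in, once; it reports no verdict.
Trained networks look in the newest picture that a camera, given by its name, has taken for a name from the list of things; names that differ only in an ending like _2 or _b are one class to them, and where a whole thing is asked for, a point or a joint stands for the part that bears it (a point fixed in the world has none). Each returns a list of dicts, best first, with "score" (0 to 1); they miss things now and then, are a little off and sometimes report something else, mostly with a low value. They report only what shows in the picture. A call takes as long as a camera call. They do not tell look-alikes from the thing itself.
- spot_in(name, camera): "point" ([x, y, z] in mm, in world coordinates, good to about 4 mm: the middle of the surface that is visible of it).
- regions_of(name, camera): "pixels" (420x560 bool, what is visible of it).
The state is a dict: "t": time; "joint_pos": joint angles; "dq": joint speeds; "joint_torque": joint torques, N m; "eef_pos": TCP position; "eef_rot": TCP orientation; "ft_force": force on the tool from outside, world axes, zero at the start; "ft_torque": the same for the moment, N m; "opening": finger opening in mm.
Only numpy, scipy, OpenCV 4.12 (cv2) and the standard library are available. Lean on these libraries where they do the work, as an engineer would, in place of code of your own. Each camera call takes 0.05 s, during which the arm holds its last target. There are 200 camera calls.

## Working session

There is one attempt and no reset: what is moved stays moved. The work goes in short steps, Python scripts to look and compute and a tool call to move; the robot and the scene stay as the last step left them, time stands still between calls to the robot, and variables do not carry over. Pictures are saved under pics/ and viewed, about 8 in all and at most 12, crops included, and the job is handed in when it is done.

Besides the shell and the picture viewer there is one more tool, called after "Call:" as name(argument=value, ...), one argument or row to a line, values as JSON. jog_arm: Moves the arm, as the interface text tells. Its arguments: {"type":"object","properties":{"moves":{"type":"array","items":{"type":"number"}},"grip_force":{"type":"number"}},"required":["moves"]}

```bash
mkdir -p pics; python3 - <<'E'
from station import *
import cv2,numpy as np
o=get_obs();print(o['t'],o['eef_pos'],o['eef_rot'],o['ft_force'],hold_point_z)
for c in('scene','top'):
    im=grab_frame(c);cv2.imwrite(f'pics/{c}0.png',im[:,:,::-1])
    k=calibration(c);print(c,np.round(k['mtx'],1).tolist(),k['dist_coeffs'],np.round(k['pose'],3).tolist())
    for n in('bed','tube_mid','key_top','jar','reagent','spare'):
        print(n,[(np.round(d['point']).tolist(),round(d['score'],2)) for d in spot_in(n,c)])
E
```

```text
0.0 [ 276.54631384 -559.57588001  229.95853137] [[ 8.96574974e-01  4.42891267e-01 -8.01611299e-04]
 [ 4.42891901e-01 -8.96572162e-01  2.26328493e-03]
 [ 2.83686752e-04 -2.38423178e-03 -9.99997117e-01]] [ 1.27013811 -0.44899519 -0.09372633] 18.700000000000003
scene [[545.0, 0.0, 284.4], [0.0, 545.0, 203.5], [0.0, 0.0, 1.0]] [-0.04110947  0.          0.          0.          0.        ] [[-0.864, -0.312, 0.396, 1288.46], [0.504, -0.524, 0.687, 1296.917], [-0.007, 0.793, 0.61, 1201.961], [0.0, 0.0, 0.0, 1.0]]
bed [([581.0, -37.0, 43.0], 0.85), ([612.0, -438.0, 63.0], 0.59)]
tube_mid []
key_top [([390.0, 106.0, 52.0], 0.6)]
jar [([590.0, -162.0, 45.0], 0.67)]
reagent [([593.0, -162.0, 43.0], 0.74), ([650.0, 117.0, 50.0], 0.54)]
spare []
top [[415.1, 0.0, 280.0], [0.0, 415.1, 213.0], [0.0, 0.0, 1.0]] [0.01915559 0.         0.         0.         0.        ] [[-0.009, 0.991, -0.136, 433.165], [-1.0, -0.006, 0.018, 14.25], [0.017, 0.137, 0.99, 1107.044], [0.0, 0.0, 0.0, 1.0]]
bed [([573.0, -42.0, 36.0], 0.86), ([412.0, -384.0, 104.0], 0.57)]
tube_mid [([493.0, -57.0, 39.0], 0.51)]
key_top [([521.0, 99.0, 48.0], 0.67), ([598.0, -466.0, 76.0], 0.48), ([574.0, 230.0, 51.0], 0.47)]
jar [([577.0, -179.0, 70.0], 0.83)]
reagent [([636.0, 100.0, 54.0], 0.5), ([748.0, -8.0, 8.0], 0.42)]
spare [([699.0, -176.0, 17.0], 0.67)]
```

View pics/top0.png

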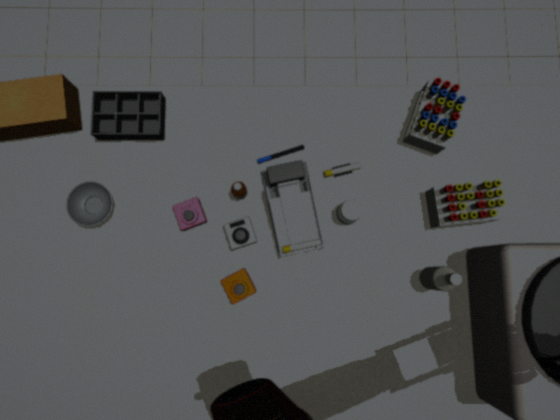

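View pics/scene0.png

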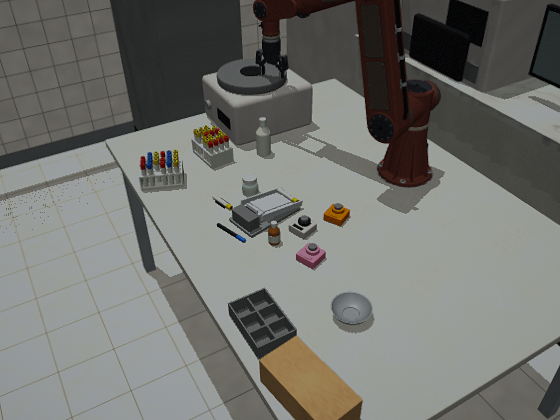

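The top view shows the gutter around (293,208), with its foot and the tube at about (300,248) and the reader at (288,172). There are three key boxes: white at (240,233), pink at (189,213) and orange at (238,286). The white one fits the description, being a white box with a grey key next to the gutter. I'll confirm that in an enlarged crop.

```bash
python3 - <<'E'
import cv2
im=cv2.imread('pics/top0.png')[150:270,215:345]
im=cv2.convertScaleAbs(cv2.resize(im,None,fx=5,fy=5,interpolation=cv2.INTER_CUBIC),alpha=1.6)
for i in range(0,130,10): cv2.putText(im,str(215+i),(i*5,8),0,.3,(0,255,0)); cv2.line(im,(i*5,10),(i*5,14),(0,255,0))
for i in range(0,120,10): cv2.putText(im,str(150+i),(0,i*5+3),0,.3,(0,255,0))
cv2.imwrite('pics/top0c.png',im)
E
```

```text
(no output)
```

View pics/top0c.png

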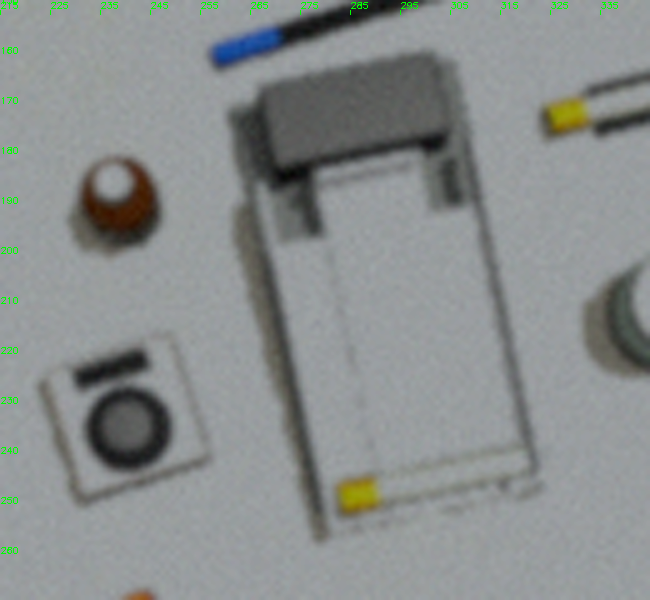

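The crop confirms the white box with the grey key, centre at about px (240.6,235.6). It is neither the pink nor the orange look-alike. The tube lies from px (283,249) at the cap to (320.6,241). I'll back-project these points.

```bash
cat >h.py <<'E'
from station import *
import cv2,numpy as np
def ray(cam,uv,z,k=None):
    k=k or calibration(cam)
    p=cv2.undistortPoints(np.array([[uv]],float),k['mtx'],np.array(k['dist_coeffs']))[0,0]
    P=np.array(k['pose']);d=P[:3,:3]@[p[0],-p[1],-1];o=P[:3,3]
    return o+d*(z-o[2])/d[2]
def proj(cam,X,k=None):
    k=k or calibration(cam);P=np.array(k['pose'])
    c=(np.asarray(X,float).reshape(-1,3)-P[:3,3])@P[:3,:3]; c=c*[1,-1,-1]
    return cv2.projectPoints(c,np.zeros(3),np.zeros(3),k['mtx'],np.array(k['dist_coeffs']))[0][:,0]
def bedpose(o,yaw):
    c,s=np.cos(yaw),np.sin(yaw);a=np.radians(10)
    R=np.array([[c,-s,0],[s,c,0],[0,0,1]])@np.array([[np.cos(a),0,-np.sin(a)],[0,1,0],[np.sin(a),0,np.cos(a)]])
    return R,np.array([o[0],o[1],48.])
E
python3 - <<'E'
from h import *
f=lambda x,y:(215+x/5,150+y/5)
for n,p,z in[('capL',(340,497),32),('tubeR',(528,455),32),('wallL foot',(321,537),33),('wallR foot',(536,468),33),('crestL',(322,238),48),('crestR',(432,210),48),('stopL',(315,190),65),('stopR',(425,165),65),('key',(128,428),48)]:
    print(n,ray('top',f(*p),z).round(1))
E
```

```text
capL [486.3 -12.6  32. ]
tubeR [ 507.3 -110.4   32. ]
wallL foot [465.8  -2.6  33. ]
wallR foot [ 500.5 -114.3   33. ]
crestL [619.3  -4.2  48. ]
crestR [633.8 -61.4  48. ]
stopL [ 6.413e+02 -5.000e-01  6.500e+01]
stopR [654. -57.  65.]
key [521.5  95.7  48. ]
```

Call:
jog_arm(
  moves=[1,43,-39,0,0,1,43,-39,0,0,1,43,-39,0,0,1,43,-39,0,0,1,43,-39,0,0,1,43,-39,0,0,1,43,-39,0,0,1,43,-39,0,0,1,43,-39,0,4,1,0,0,0,10],
)

```text
t: 1.95
eef_pos: [469.3, -70.5, 231.6]
eef_rot: [[0.977, 0.214, 0.001], [0.214, -0.977, 0.001], [0.001, -0.001, -1.0]]
ft_force: [-0.1, 0.2, -0.7]
opening: 0.1
```

```bash
python3 - <<'E'
from h import *
o=get_obs();k=calibration('wrist');im=grab_frame('wrist');cv2.imwrite('pics/w1.png',im[:,:,::-1])
np.savez('w1.npz',**{a:np.array(b) for a,b in k.items()})
print(o['t'],o['eef_pos'].round(1),o['eef_rot'].round(3).tolist(),o['ft_force'].round(1),o['opening'],k['pose'].round(2).tolist())
E
```

```text
1.95 [469.3 -70.5 231.6] [[0.977, 0.214, 0.001], [0.214, -0.977, 0.001], [0.001, -0.001, -1.0]] [-0.1  0.2 -0.7] 0.09070921254880847 [[0.21, 0.93, 0.31, 551.04], [-0.98, 0.2, 0.07, -52.42], [-0.0, -0.32, 0.95, 372.69], [0.0, 0.0, 0.0, 1.0]]
```

View pics/w1.png

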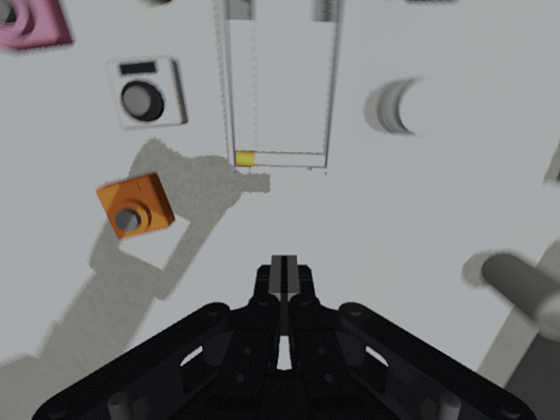

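The wrist view shows the tube square across the gutter, with the cap end at (235,158) and the plain end at (326,160). The crest is at about row 20 and the key at (141,101).

```bash
python3 - <<'E'
from h import *
k=dict(np.load('w1.npz'))
for n,p,z in[('capL',(235,158.5),32),('tubeR',(326,160),32),('crestL',(254,19),48),('crestR',(334,22),48),('key',(140,101),48),('tabL',(237,170),32)]:
    print(n,ray('wrist',p,z,k).round(1))
im=cv2.imread('pics/w1.png')
a=cv2.convertScaleAbs(cv2.resize(im[0:180,205:365],None,fx=3.3,fy=3.3,interpolation=cv2.INTER_CUBIC),alpha=1.4)
b=cv2.convertScaleAbs(cv2.resize(im[40:140,100:200],None,fx=2.5,fy=2.5),alpha=1.4)
out=np.zeros((594,800,3),np.uint8);out[:a.shape[0],:a.shape[1]]=a;out[:250,540:790]=b
for i in range(0,160,10): cv2.putText(out,str(205+i),(int(i*3.3),590),0,.3,(0,255,0))
for i in range(0,180,10): cv2.putText(out,str(i),(0,int(i*3.3)+3),0,.3,(0,255,0))
cv2.imwrite('pics/w1c.png',out)
E
```

```text
capL [486.9  -8.5  32. ]
tubeR [ 507.6 -110.9   32. ]
crestL [623.9  -7.   48. ]
crestR [637.7 -81.7  48. ]
key [527.1  94.2  48. ]
tabL [474.2 -12.9  32. ]
```

View pics/w1c.png

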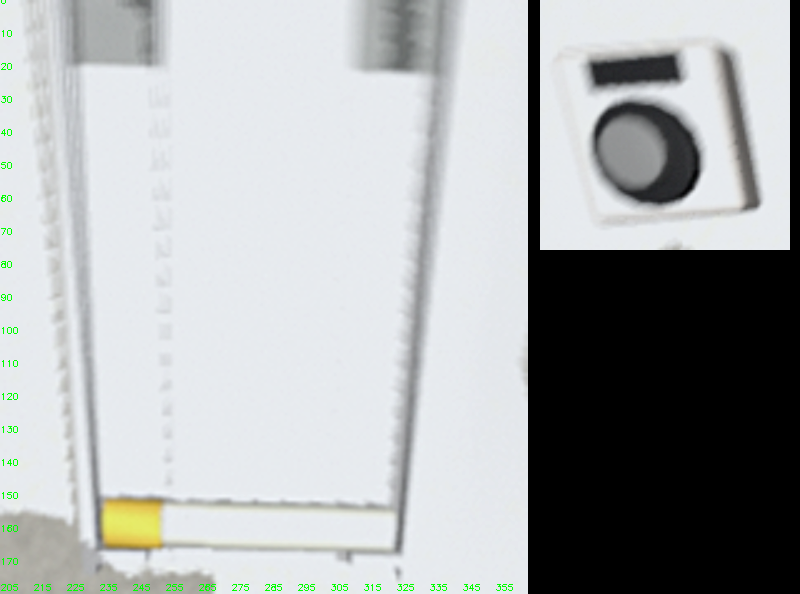

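```bash
python3 - <<'E'
from h import *
kw=dict(np.load('w1.npz'));kt=calibration('top')
f=lambda x,y:(215+x/5,150+y/5)
def tri(a,b):
    A=[];
    P=[ray('wrist',a,z,kw) for z in(0,100)],[ray('top',b,z,kt) for z in(0,100)]
    d=[p[1]-p[0] for p in P]; M=np.stack([d[0],-d[1]],1); s=np.linalg.lstsq(M,P[1][0]-P[0][0],rcond=None)[0]
    q=[P[i][0]+d[i]*s[i] for i in(0,1)];return ((q[0]+q[1])/2).round(1),np.linalg.norm(q[0]-q[1]).round(1)
print('key',tri((136,100.8),f(128,428)))
print('tubeL',tri((236,158.5),f(340,497)));print('tubeR',tri((325,160),f(528,455)))
print('crestL',tri((253.5,19.5),f(322,238)));print('crestR',tri((312,21.5),f(432,210)))
for z in(44,48,52):print(ray('wrist',(136,100.8),z,kw).round(1),ray('top',f(128,428),z,kt).round(1))
print('crest w',ray('wrist',(253.5,19.5),48,kw),ray('wrist',(312,21.5),48,kw))
print('tube w',ray('wrist',(236,158.5),32,kw),ray('wrist',(325,160),32,kw))
E
```

```text
key (array([524. ,  96.7,  48.7]), np.float64(5.5))
tubeL (array([486.9, -11.3,  35.2]), np.float64(3.0))
tubeR (array([ 507.3, -110.3,   31.1]), np.float64(0.5))
crestL (array([622.9,  -4.9,  40.5]), np.float64(4.5))
crestR (array([633.6, -61.3,  48.6]), np.float64(0.3))
[526.1 100.   44. ] [521.8  96.   44. ]
[526.4  98.2  48. ] [521.5  95.7  48. ]
[526.7  96.3  52. ] [521.2  95.4  52. ]
crest w [623.37868828  -6.57989605  48.        ] [633.63187293 -61.14933022  48.        ]
tube w [487.1347073   -9.64396063  32.        ] [ 507.3501665  -109.82394398   32.        ]
```

Call:
jog_arm(
  moves=[1,2,-4,45,0,1,0,0,45,0,1,0,0,45,0,1,0,0,40,0,1,0,0,10,0,1,0,0,10,0,1,0,0,8,0,1,0,0,0,0,1,0,0,0,0,1,0,0,0,0],
)

```text
t: 3.25
eef_pos: [470.1, -70.1, 29.0]
eef_rot: [[0.977, 0.213, 0.001], [0.213, -0.977, -0.0], [0.001, 0.001, -1.0]]
ft_force: [1.0, -0.6, -0.3]
opening: 0.3
```

```bash
python3 - <<'E'
from h import *
o=get_obs();k=calibration('wrist');im=grab_frame('wrist');t=grab_frame('top')[225:265,260:345]
print(o['eef_pos'].round(1),o['ft_force'].round(1))
out=np.zeros((600,800,3),np.uint8);out[:420,:560]=im[:,:,::-1];a=cv2.resize(t[:,:,::-1],None,fx=4,fy=4,interpolation=cv2.INTER_CUBIC);out[425:585,:340]=a
np.savez('w2.npz',**{a:np.array(b) for a,b in k.items()})
cv2.imwrite('pics/w2.png',cv2.convertScaleAbs(out,alpha=1.4))
E
```

```text
[470.1 -70.1  29. ] [ 1.  -0.6 -0.3]
```

View pics/w2.png

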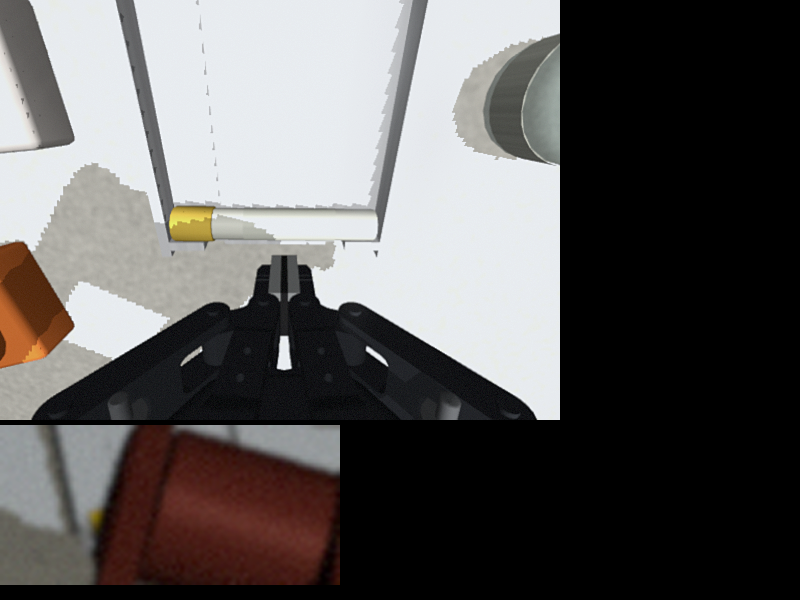

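The tube is square, with its middle at px (273,224), and the fingertip is at col 285. That puts the finger about 5 mm too far right. I'll correct that and then push along the slope.

Call:
jog_arm(
  moves=[1,0,-5,1.5,0,1,5,0,-0.5,0,1,6,0,-1,0,1,6,0,-1,0,1,6,0,-1,0,1,6,0,-1.1,0,1,6,0,-1.1,0,1,6,0,-1,0,1,6,0,-1.1,0,1,3,0,-0.5,0],
)

```text
t: 4.6
eef_pos: [518.0, -54.4, 35.3]
eef_rot: [[0.977, 0.213, 0.001], [0.213, -0.977, -0.0], [0.001, 0.0, -1.0]]
ft_force: [-1.7, -1.0, 1.6]
opening: -0.2
```

```bash
python3 - <<'E'
from h import *
o=get_obs();im=grab_frame('wrist')
print(o['t'],o['eef_pos'].round(1),o['ft_force'].round(1))
cv2.imwrite('pics/w3.png',cv2.convertScaleAbs(im[100:320,100:460,::-1],alpha=1.4))
E
```

```text
4.6 [518.  -54.4  35.3] [-1.7 -1.   1.6]
```

View pics/w3.png

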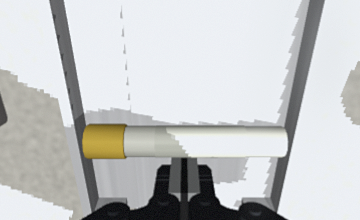

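Call:
jog_arm(
  moves=[1,6,0,-1,0,1,8,0,-1.4,0,1,8,0,-1.4,0,1,8,0,-1.4,0,1,8,0,-1.4,0,1,8,0,-1.5,0,1,8,0,-1.5,0,1,8,0,-1.5,0,1,6,0,-1.1,0,1,4,0,-0.7,0],
)

```text
t: 5.9
eef_pos: [587.9, -39.0, 48.1]
eef_rot: [[0.977, 0.213, -0.0], [0.213, -0.977, -0.0], [-0.0, 0.0, -1.0]]
ft_force: [-1.5, -0.4, 0.9]
opening: -0.0
```

```bash
python3 - <<'E'
from h import *
o=get_obs();im=grab_frame('wrist')
print(o['t'],o['eef_pos'].round(1),o['ft_force'].round(1))
cv2.imwrite('pics/w4.png',cv2.convertScaleAbs(im[60:320,100:460,::-1],alpha=1.4))
E
```

```text
5.9 [587.9 -39.   48.1] [-1.5 -0.4  0.9]
```

View pics/w4.png

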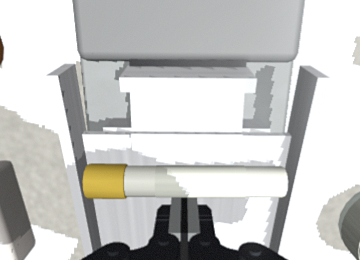

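Call:
jog_arm(
  moves=[1,5,0,-0.9,0,1,5,0,-0.9,0,1,5,0,-0.9,0,1,5,0,-0.9,0,1,5,0,-0.8,0,1,5,0,0,0,1,3,0,0,0,1,0,0,0,0,1,0,0,0,0,1,0,0,0,0],
)

```text
t: 7.2
eef_pos: [619.6, -32.1, 52.3]
eef_rot: [[0.977, 0.213, -0.0], [0.213, -0.977, 0.0], [-0.0, -0.0, -1.0]]
ft_force: [-0.1, -1.1, 1.0]
opening: -0.0
```

```bash
python3 - <<'E'
from h import *
o=get_obs();im=grab_frame('wrist')
print(o['t'],o['eef_pos'].round(1),o['ft_force'].round(1))
cv2.imwrite('pics/w5.png',cv2.convertScaleAbs(im[60:320,100:460,::-1],alpha=1.4))
E
```

```text
7.2 [619.6 -32.1  52.3] [-0.1 -1.1  1. ]
```

View pics/w5.png

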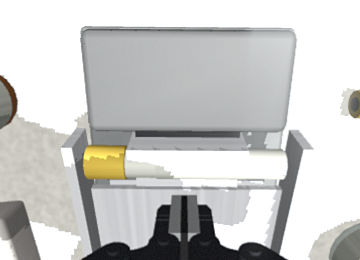

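The tube is in the pocket against the stop and no longer touches the finger. I'll back off, rise and go above the key.

Call:
jog_arm(
  moves=[1,-8,0,-5,0,1,-7,0,-52,0,1,-17,-49,0,0,1,-17,-49,0,0,1,-17,-49,0,0,1,0,0,20,0,1,0,0,15,0,1,0,0,0,0,1,0,0,0,0,1,0,0,0,0],
)

```text
t: 8.5
eef_pos: [525.0, 97.1, 75.1]
eef_rot: [[0.977, 0.212, 0.001], [0.212, -0.977, 0.0], [0.001, 0.0, -1.0]]
ft_force: [-0.2, 0.2, 0.9]
opening: 0.3
```

```bash
python3 - <<'E'
from h import *
o=get_obs();im=grab_frame('wrist');k=calibration('wrist');p=o['eef_pos']
print(o['t'],p.round(1),o['ft_force'].round(1))
print('tip',proj('wrist',p,k),'under tip z48',proj('wrist',[p[0],p[1],48],k),'est key',proj('wrist',[524,96.7,48.5],k))
np.savez('w6.npz',**{a:np.array(b) for a,b in k.items()})
cv2.imwrite('pics/w6.png',cv2.convertScaleAbs(im[:,:,::-1],alpha=1.4))
E
```

```text
8.5 [525.   97.1  75.1] [-0.2  0.2  0.9]
tip [[284.76265169 272.49954591]] under tip z48 [[284.66758815 249.98267621]] est key [[284.89813553 251.88459   ]]
```

View pics/w6.png

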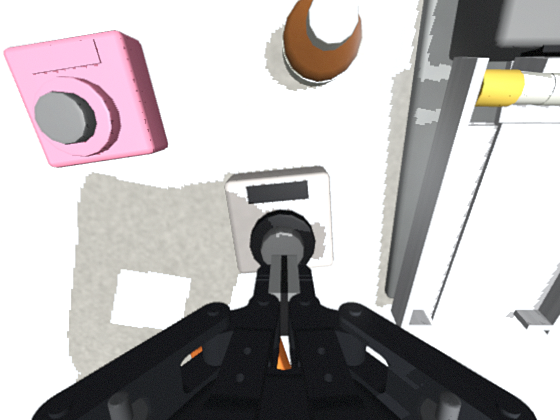

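Call:
jog_arm(
  moves=[1,0,0,12,0,1,0,0,12,0,1,0,0,2,0,1,0,0,2,0,1,0,0,1,0,1,0,0,1,0,1,0,0,1,0,1,0,0,1,0,1,0,0,0,0,1,0,0,0,0],
)

```text
t: 9.8
eef_pos: [524.0, 97.4, 45.7]
eef_rot: [[0.977, 0.213, -0.002], [0.213, -0.977, -0.001], [-0.002, 0.0, -1.0]]
ft_force: [-8.9, -1.4, 22.1]
opening: 0.5
```

Call:
jog_arm(
  moves=[1,0,0,-1,0,1,0,0,-1,0,1,0,0,-1,0,1,0,0,-1,0,1,0,0,-1,0,1,0,0,0,0,1,0,0,0,0,1,0,0,0,0,1,0,0,0,0,1,0,0,0,0],
)

```text
t: 11.05
eef_pos: [523.8, 97.4, 47.3]
eef_rot: [[0.977, 0.213, -0.001], [0.213, -0.977, -0.0], [-0.001, 0.0, -1.0]]
ft_force: [-2.9, -2.2, 4.4]
opening: 0.0
```

```bash
python3 - <<'E'
from h import *
o=get_obs();print(o['eef_pos'].round(1),o['ft_force'].round(1),o['t'])
E
```

```text
[523.8  97.4  47.3] [-2.9 -2.2  4.4] 11.05
```

Call:
jog_arm(
  moves=[1,0,0,-1,0,1,0,0,-1,0,1,0,0,0,0,1,0,0,0,0,1,0,0,0,0,1,0,0,0,0,1,0,0,0,0,1,0,0,0,0,1,0,0,0,0,1,0,0,0,0],
)

```text
t: 12.3
eef_pos: [524.2, 97.6, 49.5]
eef_rot: [[0.977, 0.213, 0.0], [0.213, -0.977, 0.0], [0.0, -0.0, -1.0]]
ft_force: [-2.6, -0.4, 3.0]
opening: -0.3
```

The readings fit a spring: 22 N bottomed at z 45.7, 4.4 N at 47.3 and 3.0 N at 49.5. So the key was fully down. I'll lift clear and check.

Call:
jog_arm(
  moves=[1,0,0,-3,0,1,0,0,-6,0,1,0,0,-40,0,1,0,0,-50,0,1,0,0,-40,0,1,-40,0,0,0,1,-40,0,0,0,1,0,0,0,0,1,0,0,0,0,1,0,0,0,0],
)

```text
t: 13.55
eef_pos: [447.3, 80.6, 189.0]
eef_rot: [[0.977, 0.213, 0.002], [0.213, -0.977, 0.0], [0.002, 0.0, -1.0]]
ft_force: [-0.0, -0.5, -1.0]
opening: 0.1
```

```bash
python3 - <<'E'
from h import *
o=get_obs();im=grab_frame('wrist');k=calibration('wrist')
print(o['t'],o['eef_pos'].round(1),o['ft_force'].round(1))
np.savez('w7.npz',**{a:np.array(b) for a,b in k.items()})
R,t=bedpose((627,-33.5),np.radians(12));s=t+R@[18,0,1]
print('seat',s,proj('wrist',[s,s+R@[0,50,0],s-R@[0,50,0]],k).round(),'key',proj('wrist',[[524,97,52],[524,97,46]],k).round())
cv2.imwrite('pics/w7.png',cv2.convertScaleAbs(im[:,:,::-1],alpha=1.4))
E
```

```text
13.55 [447.3  80.6 189. ] [-0.  -0.5 -1. ]
seat [644.16931859 -29.85054868  52.11047495] [[475.  -6.]
 [411.  -6.]
 [539.  -6.]] key [[285. 115.]
 [285. 115.]]
```

View pics/w7.png

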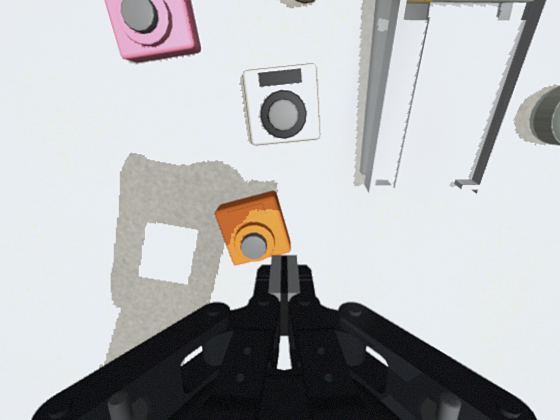

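```bash
python3 - <<'E'
from h import *
R,t=bedpose((627,-33.5),np.radians(12));s=t+R@[18,0,1]
out=np.zeros((600,800,3),np.uint8)
for i,c in enumerate(('top','scene')):
    im=grab_frame(c)[:,:,::-1];print(proj(c,[s,s+R@[0,50,0],s-R@[0,50,0]]).round(1).tolist())
    (r,q)=((150,215),(175,205))[i]
    a=cv2.convertScaleAbs(cv2.resize(im[r:r+80,q:q+110],None,fx=3.6 ,fy=3.6,interpolation=cv2.INTER_CUBIC),alpha=1.5)
    out[:a.shape[0],i*400:i*400+a.shape[1]]=a
cv2.imwrite('pics/fin.png',out[:290])
E
```

```text
[[289.3, 187.8], [270.4, 191.9], [308.1, 183.8]]
[[254.0, 208.1], [263.5, 214.8], [244.8, 201.6]]
```

View pics/fin.png

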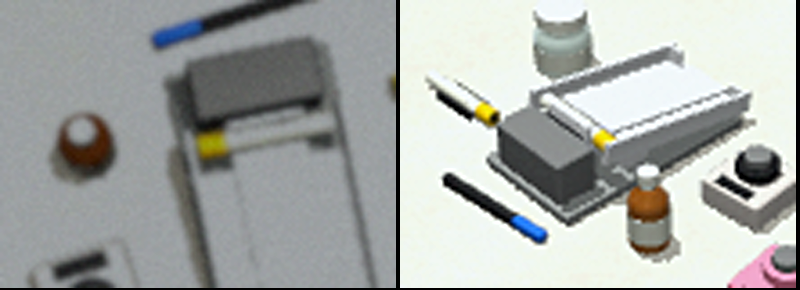

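```bash
python3 -c "
from station import *
print(get_obs()['ft_force']);print(close_job())"
```

```text
[ 0.85494864 -0.27679654 -0.1222084 ]
the job is handed in; nothing more can be done
None
```

I pushed the tube up the gutter with the shut fingertips until it dropped over the crest into the pocket. I then pressed the key on the white box fully down, let it go, moved the arm clear and handed the job in at about 14 s.

- **Tube:** in the last top view its ends are at px (270,190) and (307.5,185). I expected (270.4,191.9) and (308.1,183.8) for a seated tube, so it is within about 2 px (roughly 4–5 mm), square and against the stop.
- **Key:** it bottomed at 22 N with the fingertip at z = 45.7 mm. On the way up it read 4.4 N at 47.3 mm and 3.0 N at 49.5 mm, which fits its spring. The last pictures show it up again. I could not read the key's travel directly, so "fully down" rests on these forces.
- **Disagreement:** my camera estimate put the key top at about 48.7 mm, but the contact forces put it nearer 52 mm. I relied on the forces.
- **Surroundings:** the bystanders near the gutter and the look-alike key boxes show no visible shift. I did not check the rack, dish or wash bottle in the last pictures. The force on the tool was about 1 N or less at hand-in, so the robot was touching nothing.

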